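# Fill the empty bays of the battery charger

## Task

Some bays of the four-bay battery charger are empty: put a spare pack from the desk into each empty one, laid flat and pushed gently along the bay, nose first, until it is fully home against the connector. Do not ram the connectors; leave the packs that are already charging and the other things on the desk where they are.

Things in the scene. Friction and masses are not known exactly. Their poses are not given: they have to be found in the camera images.
- charger: Base deck of the battery charger, fixed: a flat white slab 250 mm (x) by 340 mm (y), upper face 14 mm above the desk. Origin: centre of its underside; x points away from the robot, along the bays. Four bays stand on its rear half at x = +27 mm, y = -120, -40, +40, +120 mm; the deck in front of them (to 152 mm before a bay's origin) is free, so a pack can be laid there before it is pushed in.
- bay_1: One of four identical bays, grey plastic, fixed, open above and towards the robot. bay_1 to bay_4 stand in any order; at the start two hold a pack, two are empty. Origin: on the deck's upper face, exactly where a pack's origin lies when that pack is fully home. x points into the bay, away from the robot; a pack's x must point the same way.
- bay_2: As bay_1. The connector hood of each bay, 75 mm wide and 36 mm high, stands from x = +43 to +87 mm. Its front face at +43 mm stops the pack's full-section block; a slot in it (52 mm wide, 22 mm high from the deck, 16 mm deep) takes the pack's nose, which can enter only along +x, not from above.
- bay_3: As bay_1. Two guide rails in each bay, 14 mm high, 63 mm apart inside, run from x = -15 to +43 mm, with flared lead-ins out to x = -31 mm (about 70 mm apart there). Nothing stands on the deck before that.
- bay_4: As bay_1. No latch or spring: a pack slides on the deck and into the slot with friction only (1 to 3 N) and stays where it is left.
- pack_1: A battery pack, black plastic, 114 mm long, 58 mm wide, 26 mm high, 0.2 to 0.35 kg, loose. Origin: centre of its underside (middle of the 114 mm). z up, x along its length towards the contact nose. pack_1 to pack_4 are all alike: two are home in bays; the other two are spares lying flat on the desk to the right of the charger. Any pack fits any bay.
- pack_2: As pack_1. Shape of each pack: from x = -57 to +43 mm a full-section block, 58 mm wide and 26 mm high; from +43 to +57 mm a smaller contact nose, 44 mm wide, between 4 and 18 mm above the underside.
- pack_3: As pack_1. The noses of the spares point away from the robot, within 0.7 rad of straight ahead.
- pack_4: As pack_1.
- large_pack: Bystander: a pack of another kind, 140 x 80 x 26 mm, without a nose; too wide for the bays. Loose. Origin: centre of its underside.
- power_brick: Bystander: laptop power brick, 130 x 56 x 34 mm, black. Loose. Origin: centre of its underside.
- mouse: Bystander: computer mouse, 104 x 60 x 31 mm. Loose. Origin: centre of its underside.
- stapler: Bystander: stapler, 150 x 36 x 56 mm. Loose. Origin: centre of its underside.
- mug: Bystander: mug, 82 mm wide, 95 mm high. Loose. Origin: centre of its underside.
Not all that is in view belongs to the job. Leave any blue, pink or purple look-alike of the pack_4 alone.

How it is judged:
By the outcome, as a careful person would: the job done as asked, in the order asked, and still so for the second after the job is handed in, with the robot touching nothing.
It also fails if it takes over 72 s, if anything falls off the work surface, if the arm or the gripper's body presses on something with over 40 N, if the wrist force passes 120 N, or if a joint passes its speed limit or range.

## Robot

A 6-joint arm with a two-finger parallel gripper is mounted at the origin on the work surface. World frame = base frame: x ahead of the robot, y to its left, z up, the work surface at z = 0. Lengths are in m, angles in rad, forces in N, time in s.
With the tool pointing down it reaches from about 0.25 to 0.775 m from the base axis. Payload 4 kg.
Tool frame: the origin (TCP) lies midway between the tips of the shut fingers; the grasp point (between the pads) lies 19 mm behind it (arm.tcp_to_grasp is the distance from the TCP to the grasp point, in m); x points along the fingers, z is the direction in which the jaws open and shut, and the axes are right-handed (so a half turn about x gives the same grasp; the last joint's range is limited). The gripper opens to 85 mm and grips with 20 to 120 N. Pads are 22 mm wide; open, the fingers measure 114 mm over their backs; the gripper's body (76 mm by 85 mm) begins 54 mm behind the grasp point. The pads swing forward as they close: fully open they stand 13 mm farther back than shut.
Start: joints at [-1.257, 0.087, 1.371, -0, 1.684, -0.103], TCP at [0.223, -0.503, 0.231] pointing down, gripper open.
Joint ranges: [-3.1, 3.1], [-0.76, 2.03], [0.27, 2.55], [-1.08, 4.22], [0.17, 2.65], [-2.57, 2.57]. Speed limits (rad/s): [2.79, 2.79, 3.14, 3.14, 3.14, 3.14].

## Interface

Orientations are given as a 3x3 rotation matrix whose columns are the frame's x, y, z axes.
In Python, from cell import state, imaging, arm gives the robot as it stands.
- The arm moves only by the tool jog_arm, never from a script. Its argument "targets" is a list of rows, each an object of numbers: "x", "y", "z": the shift along the tool's x, y, z in mm; "wx", "wy", "wz": the turn, a rotation vector about the tool's x, y, z in degrees; "fingers": the closure, from 0 (fully open) to 1 (shut). In form: [{"x": .., "y": .., "z": .., "wx": .., "wy": .., "wz": .., "fingers": ..}, ...]. A call has 1 to 12 rows; each row shifts and turns the commanded pose from where the row before left it, along the tool's axes as they then stand; what a row does not reach is not made up. A row lasts 1/8 s, in which the tool goes at most 62.5 mm and 10.7 degrees, less where a joint would pass 70% of its speed; a pose out of reach is approached as far as the arm can. A call with a gripper value outside its range is refused whole. The fingers move at their own pace and stop on an object; the grip force is fixed at half the most. Time passes only in rows, so rows that do not move let the fingers close. It gives the time, the measured TCP pose, the force and the opening at its end, in the units of the state.
- state(): the state, without advancing time (a new reading comes with each control period).
- imaging.camera(name): name is "side" or "top"; returns (picture, depth): 480x640x3 uint8, blue, green, red; 480x640 float32, m along the optical axis (not along the pixel's ray), 0 where there is no reading.
- imaging.camera_params(name): a dict with "fx", "fy", "cx", "cy" (pixels), "rvec" (rotation vector, rad) and "tvec" (3), from world to camera coordinates, as OpenCV has them. Camera axes: x right, y down, z forward; pixel columns grow to the right and rows downward; lengths in m; the calibration is good to about 2 mm. A picture is of the moment at which its call begins. camera_params takes no time and is no camera call.
- arm.finish_job(): hands the job in, once; it reports no verdict.
The state is a dict: "clock": time; "joints": joint angles; "joint_velocities": joint speeds; "effort": joint torques, N m; "eef_pos": TCP position; "ee_rot": TCP orientation; "force": force on the tool from outside, world axes, zero at the start; "torque": the same for the moment, N m; "finger_gap": opening from 0.0 (shut) to 1.0 (fully open).
Only numpy, scipy, OpenCV 4.12 (cv2) and the standard library are available. Lean on these libraries where they do the work, as an engineer would, in place of code of your own. Each camera call takes 0.05 s, during which the arm holds its last target. There are 200 camera calls.

## Working session

There is one attempt and no reset: what is moved stays moved. The work goes in short steps, Python scripts to look and compute and a tool call to move; the robot and the scene stay as the last step left them, time stands still between calls to the robot, and variables do not carry over. Pictures are saved under pics/ and viewed, about 8 in all and at most 12, crops included, and the job is handed in when it is done.

Besides the shell and the picture viewer there is one more tool, called after ">>>" as name(argument=value, ...), one argument or row to a line, values as JSON. jog_arm: Moves the arm, as the interface text tells. Its arguments: {"type":"object","properties":{"targets":{"type":"array","items":{"type":"object","properties":{"x":{"type":"number"},"y":{"type":"number"},"z":{"type":"number"},"wx":{"type":"number"},"wy":{"type":"number"},"wz":{"type":"number"},"fingers":{"type":"number"}}}}},"required":["targets"]}

```bash
mkdir -p pics; ls; cat > h.py <<'E'
import numpy as np,cv2
from cell import state,imaging,arm
def cam(n):
    p=imaging.camera_params(n);R=cv2.Rodrigues(np.array(p['rvec'],float))[0];t=np.array(p['tvec'],float).ravel()
    return p,R,t
def ray(n,uv,z):
    p,R,t=cam(n);uv=np.atleast_2d(uv).astype(float)
    d=np.c_[(uv[:,0]-p['cx'])/p['fx'],(uv[:,1]-p['cy'])/p['fy'],np.ones(len(uv))]@R
    c=-R.T@t
    return c+d*((z-c[2])/d[:,2])[:,None]
def proj(n,X):
    p,R,t=cam(n);q=np.atleast_2d(X)@R.T+t
    return np.c_[q[:,0]/q[:,2]*p['fx']+p['cx'],q[:,1]/q[:,2]*p['fy']+p['cy']]
def cloud(n,d):
    p,R,t=cam(n);v,u=np.mgrid[:480,:640]
    q=np.stack([(u-p['cx'])/p['fx']*d,(v-p['cy'])/p['fy']*d,d],-1)
    return (q-t)@R
E
python3 - <<'E'
from h import *
for n in('top','side'):
    im,d=imaging.camera(n);cv2.imwrite(f'pics/{n}0.png',im);np.save(f'{n}0.npy',d)
    p,R,t=cam(n);print(n,p,-R.T@t)
s=state();print(s)
E
```

```text
pics
top {'fx': 524.380296319121, 'fy': 524.380296319121, 'cx': 316.9591355080606, 'cy': 241.5852673738846, 'rvec': array([ 2.17716483, -2.19198567,  0.03787229]), 'tvec': array([-0.06144872,  0.48469543,  1.73826715])} [ 0.38962646 -0.09828897  1.76034337]
side {'fx': 617.0857950485683, 'fy': 617.0857950485683, 'cx': 313.67815634379787, 'cy': 246.9050964798574, 'rvec': array([ 2.08430429, -0.76633671,  0.38263857]), 'tvec': array([-0.4490154 ,  0.18504763,  1.81471652])} [-0.52989389 -1.33912278  1.2062405 ]
{'clock': 0.1, 'joints': array([-1.25709067e+00,  8.79353142e-02,  1.37215732e+00, -3.80416699e-05,
        1.68359428e+00, -1.03075112e-01]), 'joint_velocities': array([-0.00157254, -0.00240589, -0.00105509, -0.00021221,  0.00131542,
       -0.00110424]), 'effort': array([ 1.68627859e-03, -3.53011394e+01, -3.14219964e+01, -1.62004126e-04,
        7.91437109e-03,  5.18033232e-06]), 'eef_pos': array([ 0.22250432, -0.50247856,  0.23019904]), 'ee_rot': array([[-6.82211497e-04,  9.14398658e-01,  4.04814314e-01],
       [ 1.98038215e-03,  4.04814850e-01, -9.14396531e-01],
       [-9.99997806e-01,  1.77875214e-04, -2.08702812e-03]]), 'force': array([-0.3766162 , -1.00333427, -0.09576019]), 'torque': array([ 0.03342931, -0.04669455,  0.03108141]), 'finger_gap': 0.998735958412228}
```

View pics/top0.png

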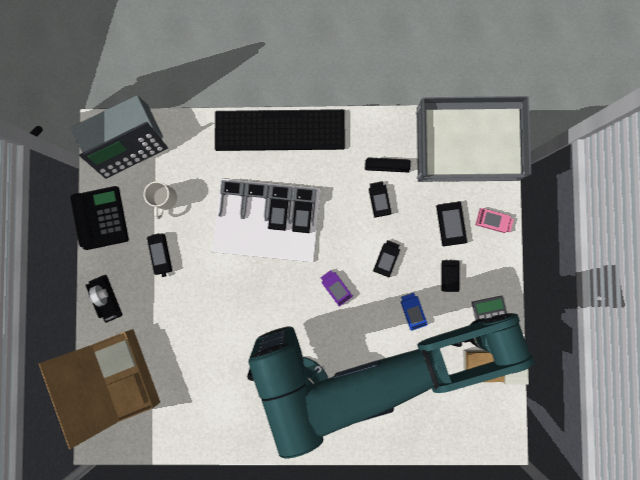

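View pics/side0.png

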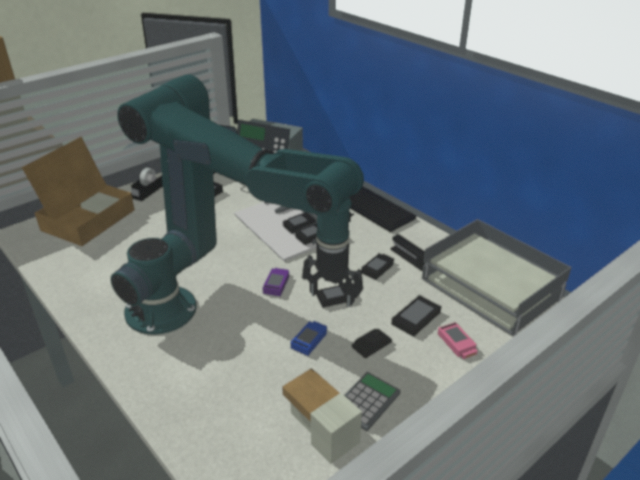

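Top view: the charger is at about (268,222). Its two left bays (231, 256) are empty and the two right ones hold packs. Candidates for spares:
- (380,200) and (387,258): black with a grey label, nosed, right of the charger. These fit the description.
- (160,255): left of the charger, so not a spare.
- (452,223): the large pack.
- (451,275): no label.
- (388,165): the stapler.
- Blue, pink and purple packs: look-alikes.

I'll confirm this in one enlarged crop.

```bash
python3 - <<'E'
from h import *
im=cv2.imread('pics/top0.png');d=np.load('top0.npy')
c=im[155:305,205:405];cv2.imwrite('pics/crop1.png',cv2.resize(c,None,fx=4,fy=4,interpolation=cv2.INTER_CUBIC))
P=cloud('top',d)
print('desk z',np.median(P[330:340,200:240,2]),'deck z',np.median(P[240:250,240:290,2]))
g=cv2.cvtColor(im,cv2.COLOR_BGR2GRAY)
for (u,v) in[(380,200),(387,258)]:
    h=P[v-30:v+30,u-30:u+30,2]; m=((h>.013)&(h<.035)).astype(np.uint8)
    n,l,s,cc=cv2.connectedComponentsWithStats(m);k=1+np.argmax(s[1:,4]);ys,xs=np.where(l==k)
    X=P[v-30:v+30,u-30:u+30][l==k]
    r=cv2.minAreaRect((X[:,:2]*1000).astype(np.float32));print(u,v,len(X),r,np.median(X[:,2]))
# dark-mask version at top plane z=.026
    w=(g[v-30:v+30,u-30:u+30]<75).astype(np.uint8)
    w=cv2.morphologyEx(w,cv2.MORPH_CLOSE,np.ones((5,5)))
    cs,_=cv2.findContours(w,cv2.RETR_EXTERNAL,cv2.CHAIN_APPROX_NONE);k=max(cs,key=cv2.contourArea)[:,0]+[u-30,v-30]
    print(cv2.minAreaRect((ray('top',k,.02)[:,:2]*1000).astype(np.float32)))
# deck
m=((P[...,2]>.009)&(P[...,2]<.02)&(g>170)).astype(np.uint8);m[:, :205]=0;m[:,330:]=0;m[:170]=0;m[270:]=0
ys,xs=np.where(m);X=P[ys,xs];r=cv2.minAreaRect((X[:,:2]*1000).astype(np.float32));print('deck',r,cv2.boxPoints(r))
E
```

```text
desk z 0.0005605481478051939 deck z 0.014402835263928195
380 200 569 ((626.0241088867188, -271.7998962402344), (114.40819549560547, 59.318241119384766), 10.43658447265625) 0.025731951576343698
((625.0591430664062, -273.3192443847656), (112.27162170410156, 58.13407897949219), 10.45115852355957)
387 258 588 ((428.3643493652344, -294.612548828125), (58.3523063659668, 114.61988067626953), 67.79467010498047) 0.02585429189711761
((428.03680419921875, -296.690185546875), (57.688289642333984, 112.74205017089844), 68.0315933227539)
deck ((561.0157470703125, 103.95175170898438), (419.2876892089844, 334.177978515625), 89.63955688476562) [[ 392.6112  -104.6368 ]
 [ 726.7826  -106.73908]
 [ 729.4203   312.5403 ]
 [ 395.2489   314.64258]]
```

View pics/crop1.png

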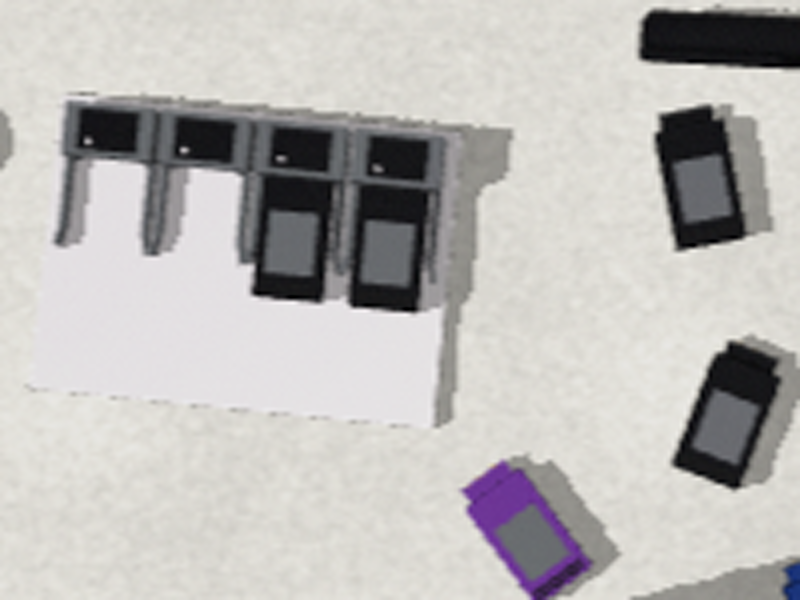

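The crop confirms it. The spares at (380,200) and (387,258) are black with grey labels; A's nose points up and slightly left, B's up and right. The two left bays are empty. Now I'll measure the bay poses.

```bash
python3 - <<'E'
from h import *
im=cv2.imread('pics/top0.png');d=np.load('top0.npy');P=cloud('top',d);Z=P[...,2]
def comp(lo,hi,box):
    m=np.zeros((480,640),np.uint8);u0,v0,u1,v1=box
    m[v0:v1,u0:u1]=((Z>lo)&(Z<hi))[v0:v1,u0:u1]
    n,l,s,c=cv2.connectedComponentsWithStats(m)
    for k in range(1,n):
        if s[k,4]>150:
            X=P[l==k];r=cv2.minAreaRect((X[:,:2]*1000).astype(np.float32));print(s[k,4],np.round(r[0],1),np.round(r[1],1),round(r[2],1),'z',np.median(X[:,2]).round(4),c[k].round())
print('hoods');comp(.044,.06,(205,165,335,275))
print('packs');comp(.033,.0435,(205,165,335,275))
m=(Z>.008)&(Z<.06);m[:,:205]=0;m[:,330:]=0;m[:170]=0;m[270:]=0
n,l,s,c=cv2.connectedComponentsWithStats(m.astype(np.uint8));k=1+np.argmax(s[1:,4])
r=cv2.minAreaRect((P[l==k][:,:2]*1000).astype(np.float32));print('deck',r)
E
```

```text
hoods
581 [659.6 176.9] [156.5  45.2] 83.8 z 0.0511 [244. 188.]
293 [643.7  56.9] [76.6 52.7] 89.7 z 0.0502 [279. 192.]
296 [635.4 -21.9] [74.7 50.8] 83.7 z 0.0508 [303. 194.]
packs
394 [577.5  64. ] [ 66.8 105.9] 81.1 z 0.0393 [277. 213.]
413 [566.6 -15.8] [ 69.9 102.5] 83.5 z 0.0393 [301. 216.]
deck ((560.5953979492188, 108.87013244628906), (344.6199951171875, 257.35931396484375), 83.68390655517578)
```

>>> jog_arm(
  targets=[
    {"y":53,"z":-22,"fingers":0},
    {"y":53,"z":-22},
    {"y":53,"z":-22},
    {"y":53,"z":-22},
    {"y":55,"z":-23},
    {"wx":9.2},
    {"wx":9.2},
    {"wx":9.2},
    {"wx":9.2},
    {"wx":9.3},
    {},
    {},
  ],
)

```text
invalid input at $.targets[0]: expected keys x, y, z, wx, wy, wz, fingers
```

>>> jog_arm(
  targets=[
    {"x":0,"y":53,"z":-22,"wx":0,"wy":0,"wz":0,"fingers":0},
    {"x":0,"y":53,"z":-22,"wx":0,"wy":0,"wz":0,"fingers":0},
    {"x":0,"y":53,"z":-22,"wx":0,"wy":0,"wz":0,"fingers":0},
    {"x":0,"y":53,"z":-22,"wx":0,"wy":0,"wz":0,"fingers":0},
    {"x":0,"y":55,"z":-23,"wx":0,"wy":0,"wz":0,"fingers":0},
    {"x":20,"y":0,"z":0,"wx":9.2,"wy":0,"wz":0,"fingers":0},
    {"x":20,"y":0,"z":0,"wx":9.2,"wy":0,"wz":0,"fingers":0},
    {"x":20,"y":0,"z":0,"wx":9.2,"wy":0,"wz":0,"fingers":0},
    {"x":20,"y":0,"z":0,"wx":9.2,"wy":0,"wz":0,"fingers":0},
    {"x":20,"y":0,"z":0,"wx":9.3,"wy":0,"wz":0,"fingers":0},
    {"x":0,"y":0,"z":0,"wx":0,"wy":0,"wz":0,"fingers":0},
    {"x":0,"y":0,"z":0,"wx":0,"wy":0,"wz":0,"fingers":0},
  ],
)

```text
clock: 1.6
eef_pos: [0.4221, -0.2936, 0.1319]
ee_rot: [[0.001, 0.927, -0.376], [-0.001, -0.376, -0.927], [-1.0, 0.001, 0.0]]
force: [0.3, -0.3, 0.5]
finger_gap: 1.002
```

>>> jog_arm(
  targets=[
    {"x":40,"y":0,"z":0,"wx":0,"wy":0,"wz":0,"fingers":0},
    {"x":40,"y":0,"z":0,"wx":0,"wy":0,"wz":0,"fingers":0},
    {"x":25,"y":0,"z":0,"wx":0,"wy":0,"wz":0,"fingers":0},
    {"x":15,"y":0,"z":0,"wx":0,"wy":0,"wz":0,"fingers":0},
    {"x":9,"y":0,"z":0,"wx":0,"wy":0,"wz":0,"fingers":0},
    {"x":0,"y":0,"z":0,"wx":0,"wy":0,"wz":0,"fingers":0},
    {"x":0,"y":0,"z":0,"wx":0,"wy":0,"wz":0,"fingers":1},
    {"x":0,"y":0,"z":0,"wx":0,"wy":0,"wz":0,"fingers":1},
    {"x":0,"y":0,"z":0,"wx":0,"wy":0,"wz":0,"fingers":1},
    {"x":0,"y":0,"z":0,"wx":0,"wy":0,"wz":0,"fingers":1},
    {"x":0,"y":0,"z":0,"wx":0,"wy":0,"wz":0,"fingers":1},
    {"x":0,"y":0,"z":0,"wx":0,"wy":0,"wz":0,"fingers":1},
  ],
)

```text
clock: 3.1
eef_pos: [0.4229, -0.2942, 0.0039]
ee_rot: [[0.002, 0.926, -0.378], [-0.002, -0.378, -0.926], [-1.0, 0.003, 0.001]]
force: [0.6, 0.2, 6.1]
finger_gap: 0.658
```

>>> jog_arm(
  targets=[
    {"x":-20,"y":0,"z":0,"wx":0,"wy":0,"wz":0,"fingers":1},
    {"x":-40,"y":0,"z":0,"wx":0,"wy":0,"wz":0,"fingers":1},
    {"x":-40,"y":0,"z":0,"wx":-8,"wy":0,"wz":0,"fingers":1},
    {"x":-30,"y":0,"z":0,"wx":-7.9,"wy":0,"wz":0,"fingers":1},
    {"x":0,"y":0,"z":0,"wx":0,"wy":0,"wz":0,"fingers":1},
    {"x":0,"y":0,"z":0,"wx":0,"wy":0,"wz":0,"fingers":1},
  ],
)

```text
clock: 3.85
eef_pos: [0.4209, -0.2925, 0.1301]
ee_rot: [[-0.003, 0.994, -0.112], [0.002, -0.112, -0.994], [-1.0, -0.003, -0.002]]
force: [-1.0, -0.3, -2.4]
finger_gap: 0.664
```

>>> jog_arm(
  targets=[
    {"x":0,"y":2,"z":-30,"wx":0,"wy":0,"wz":0,"fingers":1},
    {"x":0,"y":3,"z":-53,"wx":0,"wy":0,"wz":0,"fingers":1},
    {"x":0,"y":3,"z":-55,"wx":0,"wy":0,"wz":0,"fingers":1},
    {"x":0,"y":3,"z":-55,"wx":0,"wy":0,"wz":0,"fingers":1},
    {"x":0,"y":3,"z":-55,"wx":0,"wy":0,"wz":0,"fingers":1},
    {"x":0,"y":3,"z":-55,"wx":0,"wy":0,"wz":0,"fingers":1},
    {"x":0,"y":3,"z":-55,"wx":0,"wy":0,"wz":0,"fingers":1},
    {"x":0,"y":3,"z":-55,"wx":0,"wy":0,"wz":0,"fingers":1},
    {"x":0,"y":3,"z":-55,"wx":0,"wy":0,"wz":0,"fingers":1},
    {"x":0,"y":3,"z":-40,"wx":0,"wy":0,"wz":0,"fingers":1},
    {"x":0,"y":3,"z":-27,"wx":0,"wy":0,"wz":0,"fingers":1},
    {"x":0,"y":0,"z":0,"wx":0,"wy":0,"wz":0,"fingers":1},
  ],
)

```text
clock: 5.35
eef_pos: [0.5111, 0.2362, 0.129]
ee_rot: [[-0.005, 0.994, -0.108], [-0.002, -0.108, -0.994], [-1.0, -0.005, 0.002]]
force: [-0.8, -0.6, -3.0]
finger_gap: 0.669
```

>>> jog_arm(
  targets=[
    {"x":40,"y":2,"z":2,"wx":0,"wy":0,"wz":0,"fingers":1},
    {"x":35,"y":0,"z":0,"wx":0,"wy":0,"wz":0,"fingers":1},
    {"x":20,"y":0,"z":0,"wx":0,"wy":0,"wz":0,"fingers":1},
    {"x":8,"y":0,"z":0,"wx":0,"wy":0,"wz":0,"fingers":1},
    {"x":4,"y":0,"z":0,"wx":0,"wy":0,"wz":0,"fingers":1},
    {"x":0,"y":0,"z":0,"wx":0,"wy":0,"wz":0,"fingers":1},
    {"x":0,"y":0,"z":0,"wx":0,"wy":0,"wz":0,"fingers":1},
  ],
)

```text
clock: 6.22
eef_pos: [0.5151, 0.2329, 0.0265]
ee_rot: [[0.002, 0.994, -0.11], [0.001, -0.11, -0.994], [-1.0, 0.002, -0.001]]
force: [-0.2, 0.4, -2.2]
finger_gap: 0.663
```

```bash
python3 - <<'E'
from h import *
s=state();print(s['eef_pos'],s['force'])
im,d=imaging.camera('side')
cv2.imwrite('pics/s1.png',cv2.resize(im[170:320,200:400],None,fx=4,fy=4,interpolation=cv2.INTER_CUBIC))
E
```

```text
[0.51509348 0.2328595  0.02645804] [-0.22789883  0.41960737 -2.18668416]
```

View pics/s1.png

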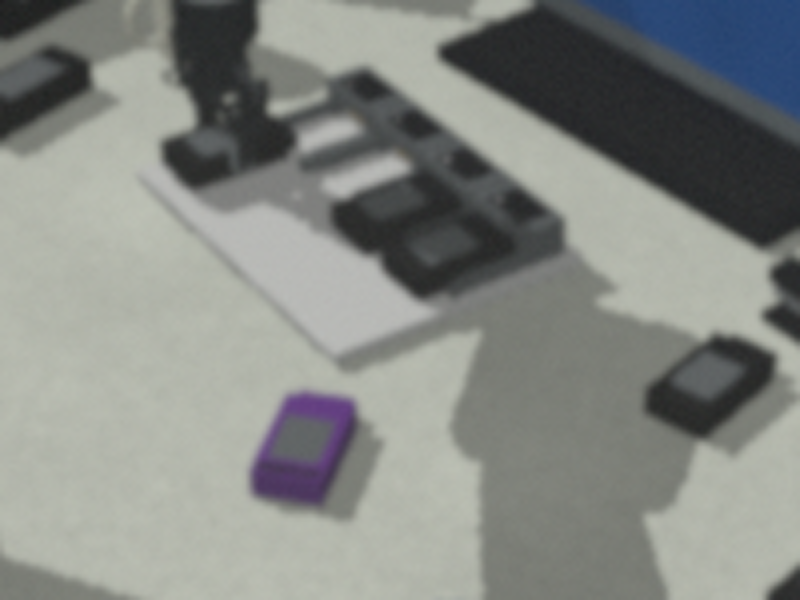

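The side view shows the pack held level over the deck, in line with the leftmost bay; in the crop it is at about (230,150). I'll lower it.

>>> jog_arm(
  targets=[
    {"x":3,"y":0,"z":0,"wx":0,"wy":0,"wz":0,"fingers":1},
    {"x":2,"y":0,"z":0,"wx":0,"wy":0,"wz":0,"fingers":1},
    {"x":1,"y":0,"z":0,"wx":0,"wy":0,"wz":0,"fingers":1},
    {"x":0,"y":0,"z":0,"wx":0,"wy":0,"wz":0,"fingers":1},
  ],
)

```text
clock: 6.78
eef_pos: [0.5142, 0.2326, 0.0191]
ee_rot: [[-0.0, 0.994, -0.11], [-0.0, -0.11, -0.994], [-1.0, -0.0, 0.0]]
force: [-0.5, -0.8, -1.9]
finger_gap: 0.664
```

>>> jog_arm(
  targets=[
    {"x":1,"y":0,"z":0,"wx":0,"wy":0,"wz":0,"fingers":1},
    {"x":0.5,"y":0,"z":0,"wx":0,"wy":0,"wz":0,"fingers":1},
    {"x":0,"y":0,"z":0,"wx":0,"wy":0,"wz":0,"fingers":1},
  ],
)

```text
clock: 7.15
eef_pos: [0.5144, 0.2327, 0.018]
ee_rot: [[0.0, 0.994, -0.11], [-0.0, -0.11, -0.994], [-1.0, 0.0, 0.0]]
force: [-0.1, 0.3, -0.7]
finger_gap: 0.659
```

>>> jog_arm(
  targets=[
    {"x":0,"y":0,"z":0,"wx":0,"wy":0,"wz":0,"fingers":0},
    {"x":0,"y":0,"z":0,"wx":0,"wy":0,"wz":0,"fingers":0},
    {"x":0,"y":0,"z":0,"wx":0,"wy":0,"wz":0,"fingers":0},
    {"x":-10,"y":0,"z":0,"wx":0,"wy":0,"wz":0,"fingers":0},
    {"x":-30,"y":0,"z":0,"wx":0,"wy":0,"wz":0,"fingers":0},
    {"x":-20,"y":0,"z":0,"wx":0,"wy":0,"wz":0,"fingers":0},
    {"x":0,"y":-40,"z":0,"wx":0,"wy":0,"wz":0,"fingers":1},
    {"x":0,"y":-45,"z":0,"wx":0,"wy":0,"wz":0,"fingers":1},
    {"x":0,"y":0,"z":0,"wx":0,"wy":0,"wz":0,"fingers":1},
    {"x":0,"y":0,"z":0,"wx":0,"wy":0,"wz":0,"fingers":1},
    {"x":0,"y":0,"z":0,"wx":0,"wy":0,"wz":0,"fingers":1},
    {"x":0,"y":0,"z":0,"wx":0,"wy":0,"wz":0,"fingers":1},
  ],
)

```text
clock: 8.65
eef_pos: [0.4308, 0.2419, 0.0779]
ee_rot: [[0.0, 0.994, -0.111], [-0.0, -0.111, -0.994], [-1.0, 0.0, -0.0]]
force: [0.4, -0.4, 0.6]
finger_gap: 0.001
```

```bash
python3 - <<'E'
from h import *
s=state();print(s['eef_pos'],s['force'],s['finger_gap'])
im,d=imaging.camera('top');P=cloud('top',d)
cv2.imwrite('pics/t1.png',cv2.resize(im[160:300,200:400],None,fx=4,fy=4,interpolation=cv2.INTER_CUBIC))
E
```

```text
[0.43076655 0.24192474 0.07791808] [ 0.44306224 -0.41485179  0.56105207] 0.0010118964416848902
```

View pics/t1.png

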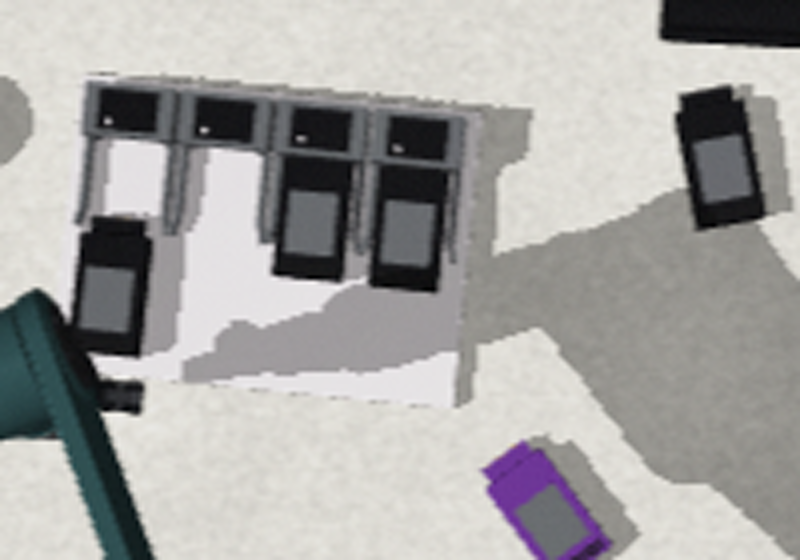

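```bash
cat >> h.py <<'E'
def packs():
    im,d=imaging.camera('top');p,R,t=cam('top')
    g=cv2.cvtColor(im,cv2.COLOR_BGR2GRAY).astype(int);sat=im.max(2).astype(int)-im.min(2)
    # grey labels on pack tops: label colour mask, ray onto z=.040
    m=((g>80)&(g<125)&(sat<25)).astype(np.uint8)
    Z=cloud('top',d)[...,2];m&=((Z>.03)&(Z<.05)).astype(np.uint8)
    n,l,s,c=cv2.connectedComponentsWithStats(m,connectivity=4);a=np.deg2rad(-6.3);o=[]
    for k in range(1,n):
        if 60<s[k,4]<300 and 205<c[k][0]<330 and 165<c[k][1]<270:
            X=ray('top',c[k],.040)[0]*1000-[560,108,0]
            o.append((s[k,4],c[k].round(1),round(X[0]*np.cos(a)+X[1]*np.sin(a)-27,1),round(-X[0]*np.sin(a)+X[1]*np.cos(a),1)))
    for q in sorted(o,key=lambda q:q[3]):print('n,px,bay x,charger y',*q)
E
python3 -c "
from h import *
packs()"
```

```text
n,px,bay x,charger y 174 [301.2 217.9] -12.3 -121.0
n,px,bay x,charger y 174 [277.2 215.4] -12.2 -41.3
n,px,bay x,charger y 172 [226.2 234.4] -91.9 119.7
```

The pack lies 1 mm off the bay axis, with 80 mm to go. I'll lower the shut fingers behind it and push.

>>> jog_arm(
  targets=[
    {"x":30,"y":0,"z":0,"wx":0,"wy":0,"wz":0,"fingers":1},
    {"x":25,"y":0,"z":0,"wx":0,"wy":0,"wz":0,"fingers":1},
    {"x":0,"y":0,"z":0,"wx":0,"wy":0,"wz":0,"fingers":1},
    {"x":0,"y":10,"z":0,"wx":0,"wy":0,"wz":0,"fingers":1},
    {"x":0,"y":8,"z":0,"wx":0,"wy":0,"wz":0,"fingers":1},
    {"x":0,"y":6,"z":0,"wx":0,"wy":0,"wz":0,"fingers":1},
    {"x":0,"y":6,"z":0,"wx":0,"wy":0,"wz":0,"fingers":1},
    {"x":0,"y":8,"z":0,"wx":0,"wy":0,"wz":0,"fingers":1},
    {"x":0,"y":8,"z":0,"wx":0,"wy":0,"wz":0,"fingers":1},
    {"x":0,"y":8,"z":0,"wx":0,"wy":0,"wz":0,"fingers":1},
    {"x":0,"y":8,"z":0,"wx":0,"wy":0,"wz":0,"fingers":1},
    {"x":0,"y":0,"z":0,"wx":0,"wy":0,"wz":0,"fingers":1},
  ],
)

```text
clock: 10.25
eef_pos: [0.4927, 0.235, 0.0227]
ee_rot: [[0.002, 0.994, -0.111], [-0.0, -0.111, -0.994], [-1.0, 0.002, 0.0]]
force: [0.1, -0.9, 0.5]
finger_gap: -0.004
```

```bash
python3 -c "
from h import *
s=state();print(s['eef_pos'],s['force']);packs()"
```

```text
[0.49270984 0.23498171 0.02273405] [ 0.12058472 -0.85983165  0.52982029]
n,px,bay x,charger y 79 [277.2 211.3] 1.5 -39.7
n,px,bay x,charger y 112 [229.1 220.7] -45.8 115.3
```

>>> jog_arm(
  targets=[
    {"x":0,"y":6,"z":0,"wx":0,"wy":0,"wz":0,"fingers":1},
    {"x":0,"y":6,"z":0,"wx":0,"wy":0,"wz":0,"fingers":1},
    {"x":0,"y":5,"z":0,"wx":0,"wy":0,"wz":0,"fingers":1},
    {"x":0,"y":5,"z":0,"wx":0,"wy":0,"wz":0,"fingers":1},
  ],
)

```text
clock: 10.8
eef_pos: [0.5136, 0.2327, 0.0226]
ee_rot: [[-0.0, 0.994, -0.11], [-0.0, -0.11, -0.994], [-1.0, -0.0, 0.0]]
force: [-0.8, 0.2, -1.0]
finger_gap: 0.003
```

>>> jog_arm(
  targets=[
    {"x":0,"y":3,"z":0,"wx":0,"wy":0,"wz":0,"fingers":1},
    {"x":0,"y":3,"z":0,"wx":0,"wy":0,"wz":0,"fingers":1},
    {"x":0,"y":2,"z":0,"wx":0,"wy":0,"wz":0,"fingers":1},
  ],
)

```text
clock: 11.18
eef_pos: [0.5214, 0.2319, 0.0228]
ee_rot: [[-0.0, 0.994, -0.11], [-0.0, -0.11, -0.994], [-1.0, -0.0, 0.0]]
force: [-0.5, -0.3, 0.2]
finger_gap: -0.004
```

```bash
python3 -c "
from h import *
s=state();print(s['eef_pos'],s['force']);packs()"
```

```text
[0.52140475 0.23186341 0.02276195] [-0.47907502 -0.27535563  0.1613716 ]
n,px,bay x,charger y 99 [230.6 212.1] -17.0 113.7
```

>>> jog_arm(
  targets=[
    {"x":0,"y":2,"z":0,"wx":0,"wy":0,"wz":0,"fingers":1},
    {"x":0,"y":2,"z":0,"wx":0,"wy":0,"wz":0,"fingers":1},
    {"x":0,"y":2,"z":0,"wx":0,"wy":0,"wz":0,"fingers":1},
  ],
)

```text
clock: 11.6
eef_pos: [0.5273, 0.2313, 0.0228]
ee_rot: [[0.0, 0.994, -0.11], [-0.0, -0.11, -0.994], [-1.0, 0.0, 0.0]]
force: [-1.0, 1.7, -0.1]
finger_gap: -0.002
```

>>> jog_arm(
  targets=[
    {"x":0,"y":1,"z":0,"wx":0,"wy":0,"wz":0,"fingers":1},
    {"x":0,"y":1,"z":0,"wx":0,"wy":0,"wz":0,"fingers":1},
  ],
)

```text
clock: 11.85
eef_pos: [0.5293, 0.231, 0.0228]
ee_rot: [[-0.0, 0.994, -0.11], [-0.0, -0.11, -0.994], [-1.0, -0.0, 0.0]]
force: [-1.3, 0.2, 0.7]
finger_gap: 0.001
```

>>> jog_arm(
  targets=[
    {"x":0,"y":1,"z":0,"wx":0,"wy":0,"wz":0,"fingers":1},
    {"x":0,"y":0,"z":0,"wx":0,"wy":0,"wz":0,"fingers":1},
  ],
)

```text
clock: 12.1
eef_pos: [0.5305, 0.2309, 0.0228]
ee_rot: [[0.0, 0.994, -0.11], [-0.0, -0.11, -0.994], [-1.0, 0.0, -0.0]]
force: [-1.5, -0.8, -0.6]
finger_gap: -0.001
```

>>> jog_arm(
  targets=[
    {"x":0,"y":1,"z":0,"wx":0,"wy":0,"wz":0,"fingers":1},
    {"x":0,"y":0,"z":0,"wx":0,"wy":0,"wz":0,"fingers":1},
  ],
)

```text
clock: 12.35
eef_pos: [0.5313, 0.2308, 0.0228]
ee_rot: [[0.0, 0.994, -0.11], [-0.0, -0.11, -0.994], [-1.0, 0.0, -0.0]]
force: [-0.5, 0.1, -0.6]
finger_gap: -0.0
```

>>> jog_arm(
  targets=[
    {"x":0,"y":1,"z":0,"wx":0,"wy":0,"wz":0,"fingers":1},
    {"x":0,"y":0,"z":0,"wx":0,"wy":0,"wz":0,"fingers":1},
  ],
)

```text
clock: 12.6
eef_pos: [0.5317, 0.2308, 0.0228]
ee_rot: [[-0.001, 0.994, -0.11], [-0.0, -0.11, -0.994], [-1.0, -0.001, 0.0]]
force: [-4.0, 0.2, 1.2]
finger_gap: -0.001
```

```bash
python3 -c "
from h import *
for i in range(3):
  imaging.camera('side');print(state()['force'])"
```

```text
[-4.43475833  0.09486253  3.09413967]
[-5.68935134 -0.21107895  2.65281041]
[-5.00599632 -0.22394153  3.33076617]
```

>>> jog_arm(
  targets=[
    {"x":0,"y":1,"z":0,"wx":0,"wy":0,"wz":0,"fingers":1},
    {"x":0,"y":0,"z":0,"wx":0,"wy":0,"wz":0,"fingers":1},
  ],
)

```text
clock: 13.0
eef_pos: [0.5317, 0.2307, 0.0228]
ee_rot: [[-0.004, 0.994, -0.11], [-0.0, -0.11, -0.994], [-1.0, -0.003, 0.0]]
force: [-7.6, 1.5, 4.8]
finger_gap: 0.002
```

It has stopped: the force rises to 8 N with no further motion. I'll retract, check, and go on to pack A.

>>> jog_arm(
  targets=[
    {"x":0,"y":-20,"z":0,"wx":0,"wy":0,"wz":0,"fingers":1},
    {"x":-55,"y":0,"z":0,"wx":0,"wy":0,"wz":0,"fingers":1},
    {"x":-55,"y":0,"z":0,"wx":0,"wy":0,"wz":0,"fingers":0},
    {"x":0,"y":18,"z":52,"wx":0,"wy":0,"wz":0,"fingers":0},
    {"x":0,"y":18,"z":54,"wx":0,"wy":0,"wz":0,"fingers":0},
    {"x":0,"y":18,"z":55,"wx":0,"wy":0,"wz":0,"fingers":0},
    {"x":0,"y":18,"z":55,"wx":0,"wy":0,"wz":0,"fingers":0},
    {"x":0,"y":18,"z":55,"wx":0,"wy":0,"wz":0,"fingers":0},
    {"x":0,"y":18,"z":55,"wx":0,"wy":0,"wz":0,"fingers":0},
    {"x":0,"y":18,"z":55,"wx":0,"wy":0,"wz":0,"fingers":0},
    {"x":0,"y":18,"z":55,"wx":0,"wy":0,"wz":0,"fingers":0},
    {"x":0,"y":18,"z":55,"wx":0,"wy":0,"wz":0,"fingers":0},
  ],
)

```text
clock: 14.5
eef_pos: [0.6213, -0.2761, 0.1331]
ee_rot: [[0.003, 0.994, -0.111], [-0.002, -0.111, -0.994], [-1.0, 0.003, 0.002]]
force: [1.1, 0.6, 1.0]
finger_gap: 0.997
```

>>> jog_arm(
  targets=[
    {"x":0,"y":0,"z":0,"wx":-8.4,"wy":0,"wz":0,"fingers":0},
    {"x":0,"y":0,"z":0,"wx":-8.3,"wy":0,"wz":0,"fingers":0},
    {"x":0,"y":0,"z":0,"wx":0,"wy":0,"wz":0,"fingers":0},
    {"x":0,"y":0,"z":0,"wx":0,"wy":0,"wz":0,"fingers":0},
  ],
)

```text
clock: 15.0
eef_pos: [0.6206, -0.2733, 0.1329]
ee_rot: [[0.001, 0.984, 0.178], [-0.001, 0.178, -0.984], [-1.0, 0.001, 0.001]]
force: [0.8, -0.2, 0.5]
finger_gap: 0.999
```

```bash
python3 -c "
from h import *
s=state();print(s['eef_pos'],s['force'],s['finger_gap']);packs()
im,d=imaging.camera('side');cv2.imwrite('pics/s2.png',im)"
```

```text
[ 0.62064161 -0.27334774  0.13292445] [ 0.81187775 -0.17950064  0.50588662] 0.9994937729162678
n,px,bay x,charger y 178 [301.3 218. ] -12.7 -121.4
n,px,bay x,charger y 179 [277.3 215.3] -11.7 -41.4
n,px,bay x,charger y 174 [228.9 210.7] -12.9 119.5
```

The first pack is home: its label is at bay x -12.9, and the packs already charging read -12.7 and -11.7. Now I'll grasp pack A.

>>> jog_arm(
  targets=[
    {"x":40,"y":0,"z":0,"wx":0,"wy":0,"wz":0,"fingers":0},
    {"x":40,"y":0,"z":0,"wx":0,"wy":0,"wz":0,"fingers":0},
    {"x":25,"y":0,"z":0,"wx":0,"wy":0,"wz":0,"fingers":0},
    {"x":15,"y":0,"z":0,"wx":0,"wy":0,"wz":0,"fingers":0},
    {"x":9,"y":0,"z":0,"wx":0,"wy":0,"wz":0,"fingers":0},
    {"x":0,"y":0,"z":0,"wx":0,"wy":0,"wz":0,"fingers":0},
    {"x":0,"y":0,"z":0,"wx":0,"wy":0,"wz":0,"fingers":1},
    {"x":0,"y":0,"z":0,"wx":0,"wy":0,"wz":0,"fingers":1},
    {"x":0,"y":0,"z":0,"wx":0,"wy":0,"wz":0,"fingers":1},
    {"x":0,"y":0,"z":0,"wx":0,"wy":0,"wz":0,"fingers":1},
    {"x":0,"y":0,"z":0,"wx":0,"wy":0,"wz":0,"fingers":1},
    {"x":0,"y":0,"z":0,"wx":0,"wy":0,"wz":0,"fingers":1},
  ],
)

```text
clock: 16.6
eef_pos: [0.6215, -0.2738, 0.006]
ee_rot: [[0.003, 0.984, 0.18], [-0.002, 0.18, -0.984], [-1.0, 0.003, 0.003]]
force: [0.2, -0.3, 6.4]
finger_gap: 0.659
```

>>> jog_arm(
  targets=[
    {"x":-20,"y":0,"z":0,"wx":0,"wy":0,"wz":0,"fingers":1},
    {"x":-40,"y":0,"z":0,"wx":0,"wy":0,"wz":0,"fingers":1},
    {"x":-40,"y":0,"z":0,"wx":8.4,"wy":0,"wz":0,"fingers":1},
    {"x":-30,"y":0,"z":0,"wx":8.3,"wy":0,"wz":0,"fingers":1},
    {"x":0,"y":0,"z":0,"wx":0,"wy":0,"wz":0,"fingers":1},
    {"x":0,"y":0,"z":0,"wx":0,"wy":0,"wz":0,"fingers":1},
  ],
)

```text
clock: 17.35
eef_pos: [0.6193, -0.2725, 0.1318]
ee_rot: [[-0.003, 0.994, -0.108], [0.002, -0.108, -0.994], [-1.0, -0.003, -0.001]]
force: [-0.2, 0.2, -3.9]
finger_gap: 0.659
```

>>> jog_arm(
  targets=[
    {"x":0,"y":-12,"z":-30,"wx":0,"wy":0,"wz":0,"fingers":1},
    {"x":0,"y":-18,"z":-45,"wx":0,"wy":0,"wz":0,"fingers":1},
    {"x":0,"y":-20,"z":-52,"wx":0,"wy":0,"wz":0,"fingers":1},
    {"x":0,"y":-20,"z":-52,"wx":0,"wy":0,"wz":0,"fingers":1},
    {"x":0,"y":-20,"z":-52,"wx":0,"wy":0,"wz":0,"fingers":1},
    {"x":0,"y":-20,"z":-52,"wx":0,"wy":0,"wz":0,"fingers":1},
    {"x":0,"y":-20,"z":-52,"wx":0,"wy":0,"wz":0,"fingers":1},
    {"x":0,"y":-18,"z":-46,"wx":0,"wy":0,"wz":0,"fingers":1},
    {"x":0,"y":-12,"z":-30,"wx":0,"wy":0,"wz":0,"fingers":1},
    {"x":0,"y":0,"z":0,"wx":0,"wy":0,"wz":0,"fingers":1},
    {"x":0,"y":0,"z":0,"wx":0,"wy":0,"wz":0,"fingers":1},
  ],
)

```text
clock: 18.73
eef_pos: [0.5056, 0.1524, 0.132]
ee_rot: [[-0.003, 0.994, -0.109], [-0.001, -0.109, -0.994], [-1.0, -0.003, 0.002]]
force: [-0.9, 0.7, -3.4]
finger_gap: 0.666
```

>>> jog_arm(
  targets=[
    {"x":40,"y":0,"z":-1,"wx":0,"wy":0,"wz":0,"fingers":1},
    {"x":35,"y":0,"z":0,"wx":0,"wy":0,"wz":0,"fingers":1},
    {"x":20,"y":0,"z":0,"wx":0,"wy":0,"wz":0,"fingers":1},
    {"x":8,"y":0,"z":0,"wx":0,"wy":0,"wz":0,"fingers":1},
    {"x":4,"y":0,"z":0,"wx":0,"wy":0,"wz":0,"fingers":1},
    {"x":2,"y":0,"z":0,"wx":0,"wy":0,"wz":0,"fingers":1},
    {"x":0,"y":0,"z":0,"wx":0,"wy":0,"wz":0,"fingers":1},
    {"x":0,"y":0,"z":0,"wx":0,"wy":0,"wz":0,"fingers":1},
  ],
)

```text
clock: 19.73
eef_pos: [0.5071, 0.1542, 0.0256]
ee_rot: [[0.001, 0.994, -0.11], [0.0, -0.11, -0.994], [-1.0, 0.001, -0.0]]
force: [0.2, 0.3, -2.3]
finger_gap: 0.666
```

>>> jog_arm(
  targets=[
    {"x":2,"y":0,"z":0,"wx":0,"wy":0,"wz":0,"fingers":1},
    {"x":1.5,"y":0,"z":0,"wx":0,"wy":0,"wz":0,"fingers":1},
    {"x":0,"y":0,"z":0,"wx":0,"wy":0,"wz":0,"fingers":1},
    {"x":0,"y":0,"z":0,"wx":0,"wy":0,"wz":0,"fingers":1},
  ],
)

```text
clock: 20.23
eef_pos: [0.5066, 0.154, 0.0213]
ee_rot: [[-0.0, 0.994, -0.11], [-0.0, -0.11, -0.994], [-1.0, -0.0, 0.0]]
force: [-0.4, 0.3, -3.1]
finger_gap: 0.662
```

>>> jog_arm(
  targets=[
    {"x":1,"y":0,"z":0,"wx":0,"wy":0,"wz":0,"fingers":1},
    {"x":0,"y":0,"z":0,"wx":0,"wy":0,"wz":0,"fingers":1},
  ],
)

```text
clock: 20.48
eef_pos: [0.5066, 0.154, 0.0202]
ee_rot: [[-0.0, 0.994, -0.11], [-0.0, -0.11, -0.994], [-1.0, -0.0, 0.0]]
force: [0.3, -0.1, -2.0]
finger_gap: 0.659
```

>>> jog_arm(
  targets=[
    {"x":0.5,"y":0,"z":0,"wx":0,"wy":0,"wz":0,"fingers":1},
    {"x":0,"y":0,"z":0,"wx":0,"wy":0,"wz":0,"fingers":0},
    {"x":0,"y":0,"z":0,"wx":0,"wy":0,"wz":0,"fingers":0},
    {"x":0,"y":0,"z":0,"wx":0,"wy":0,"wz":0,"fingers":0},
    {"x":-10,"y":0,"z":0,"wx":0,"wy":0,"wz":0,"fingers":0},
    {"x":-30,"y":0,"z":0,"wx":0,"wy":0,"wz":0,"fingers":0},
    {"x":-20,"y":0,"z":0,"wx":0,"wy":0,"wz":0,"fingers":0},
    {"x":0,"y":-40,"z":0,"wx":0,"wy":0,"wz":0,"fingers":1},
    {"x":0,"y":-46,"z":0,"wx":0,"wy":0,"wz":0,"fingers":1},
    {"x":0,"y":0,"z":0,"wx":0,"wy":0,"wz":0,"fingers":1},
    {"x":0,"y":0,"z":0,"wx":0,"wy":0,"wz":0,"fingers":1},
    {"x":0,"y":0,"z":0,"wx":0,"wy":0,"wz":0,"fingers":1},
  ],
)

```text
clock: 21.98
eef_pos: [0.4226, 0.1635, 0.0805]
ee_rot: [[0.002, 0.994, -0.111], [0.0, -0.111, -0.994], [-1.0, 0.002, -0.0]]
force: [0.0, 0.1, -0.3]
finger_gap: -0.001
```

```bash
python3 - <<'E'
from h import *
s=state();print(s['eef_pos'],s['force'],s['finger_gap']);packs()
im,d=imaging.camera('top')
cv2.imwrite('pics/t2.png',cv2.resize(im[160:300,200:400],None,fx=4,fy=4,interpolation=cv2.INTER_CUBIC))
E
```

```text
[0.42256495 0.16352139 0.08052426] [ 0.03294677  0.07704963 -0.28821782] -0.0006404034788358046
n,px,bay x,charger y 171 [301.4 217.9] -12.3 -121.5
n,px,bay x,charger y 170 [277.3 215.5] -12.3 -41.4
n,px,bay x,charger y 156 [250.4 236.5] -90.6 39.2
n,px,bay x,charger y 168 [229.1 210.8] -13.0 119.0
```

View pics/t2.png

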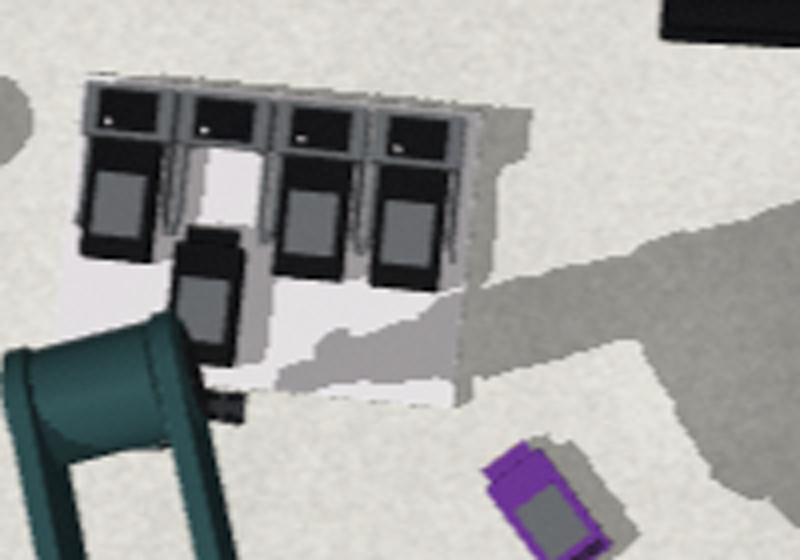

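The first pack is home, at (118,200) in the crop. The second is laid in line with bay 2, at (205,305). I'll push it the same way, 101 mm in all.

>>> jog_arm(
  targets=[
    {"x":30,"y":0,"z":1,"wx":0,"wy":0,"wz":0,"fingers":1},
    {"x":27,"y":0,"z":0,"wx":0,"wy":0,"wz":0,"fingers":1},
    {"x":0,"y":0,"z":0,"wx":0,"wy":0,"wz":0,"fingers":1},
    {"x":0,"y":10,"z":0,"wx":0,"wy":0,"wz":0,"fingers":1},
    {"x":0,"y":8,"z":0,"wx":0,"wy":0,"wz":0,"fingers":1},
    {"x":0,"y":6,"z":0,"wx":0,"wy":0,"wz":0,"fingers":1},
    {"x":0,"y":6,"z":0,"wx":0,"wy":0,"wz":0,"fingers":1},
    {"x":0,"y":8,"z":0,"wx":0,"wy":0,"wz":0,"fingers":1},
    {"x":0,"y":8,"z":0,"wx":0,"wy":0,"wz":0,"fingers":1},
    {"x":0,"y":8,"z":0,"wx":0,"wy":0,"wz":0,"fingers":1},
    {"x":0,"y":8,"z":0,"wx":0,"wy":0,"wz":0,"fingers":1},
    {"x":0,"y":0,"z":0,"wx":0,"wy":0,"wz":0,"fingers":1},
  ],
)

```text
clock: 23.58
eef_pos: [0.4841, 0.1555, 0.0228]
ee_rot: [[0.002, 0.994, -0.11], [-0.0, -0.11, -0.994], [-1.0, 0.002, -0.0]]
force: [0.9, -0.2, 0.1]
finger_gap: -0.002
```

>>> jog_arm(
  targets=[
    {"x":0,"y":6,"z":0,"wx":0,"wy":0,"wz":0,"fingers":1},
    {"x":0,"y":6,"z":0,"wx":0,"wy":0,"wz":0,"fingers":1},
    {"x":0,"y":5,"z":0,"wx":0,"wy":0,"wz":0,"fingers":1},
    {"x":0,"y":5,"z":0,"wx":0,"wy":0,"wz":0,"fingers":1},
  ],
)

```text
clock: 24.08
eef_pos: [0.5048, 0.1532, 0.0226]
ee_rot: [[-0.0, 0.994, -0.11], [-0.0, -0.11, -0.994], [-1.0, -0.0, 0.0]]
force: [-1.0, -0.1, -0.5]
finger_gap: -0.001
```

>>> jog_arm(
  targets=[
    {"x":0,"y":3,"z":0,"wx":0,"wy":0,"wz":0,"fingers":1},
    {"x":0,"y":3,"z":0,"wx":0,"wy":0,"wz":0,"fingers":1},
    {"x":0,"y":2,"z":0,"wx":0,"wy":0,"wz":0,"fingers":1},
  ],
)

```text
clock: 24.45
eef_pos: [0.5126, 0.1523, 0.0227]
ee_rot: [[-0.0, 0.994, -0.11], [-0.0, -0.11, -0.994], [-1.0, -0.0, 0.0]]
force: [-0.8, 0.1, -0.6]
finger_gap: 0.001
```

>>> jog_arm(
  targets=[
    {"x":0,"y":2,"z":0,"wx":0,"wy":0,"wz":0,"fingers":1},
    {"x":0,"y":2,"z":0,"wx":0,"wy":0,"wz":0,"fingers":1},
    {"x":0,"y":0,"z":0,"wx":0,"wy":0,"wz":0,"fingers":1},
  ],
)

```text
clock: 24.82
eef_pos: [0.5168, 0.1519, 0.0229]
ee_rot: [[0.001, 0.994, -0.11], [-0.0, -0.11, -0.994], [-1.0, 0.001, -0.0]]
force: [-0.8, 0.9, 0.2]
finger_gap: -0.002
```

>>> jog_arm(
  targets=[
    {"x":0,"y":1,"z":0,"wx":0,"wy":0,"wz":0,"fingers":1},
    {"x":0,"y":1,"z":0,"wx":0,"wy":0,"wz":0,"fingers":1},
    {"x":0,"y":1,"z":0,"wx":0,"wy":0,"wz":0,"fingers":1},
    {"x":0,"y":1,"z":0,"wx":0,"wy":0,"wz":0,"fingers":1},
  ],
)

```text
clock: 25.32
eef_pos: [0.5204, 0.1515, 0.0229]
ee_rot: [[-0.0, 0.994, -0.11], [-0.0, -0.11, -0.994], [-1.0, -0.0, 0.0]]
force: [-2.6, 0.1, 0.5]
finger_gap: 0.004
```

>>> jog_arm(
  targets=[
    {"x":0,"y":1,"z":0,"wx":0,"wy":0,"wz":0,"fingers":1},
    {"x":0,"y":0,"z":0,"wx":0,"wy":0,"wz":0,"fingers":1},
  ],
)

```text
clock: 25.58
eef_pos: [0.5217, 0.1514, 0.0229]
ee_rot: [[0.0, 0.994, -0.11], [-0.0, -0.11, -0.994], [-1.0, 0.0, -0.0]]
force: [-2.5, 0.2, 2.5]
finger_gap: -0.002
```

>>> jog_arm(
  targets=[
    {"x":0,"y":1,"z":0,"wx":0,"wy":0,"wz":0,"fingers":1},
    {"x":0,"y":0,"z":0,"wx":0,"wy":0,"wz":0,"fingers":1},
  ],
)

```text
clock: 25.82
eef_pos: [0.5225, 0.1513, 0.0229]
ee_rot: [[0.0, 0.994, -0.11], [-0.0, -0.11, -0.994], [-1.0, 0.0, -0.0]]
force: [-2.4, 0.2, 2.7]
finger_gap: -0.001
```

>>> jog_arm(
  targets=[
    {"x":0,"y":1,"z":0,"wx":0,"wy":0,"wz":0,"fingers":1},
    {"x":0,"y":0,"z":0,"wx":0,"wy":0,"wz":0,"fingers":1},
  ],
)

```text
clock: 26.08
eef_pos: [0.5232, 0.1512, 0.0228]
ee_rot: [[-0.001, 0.994, -0.11], [-0.0, -0.11, -0.994], [-1.0, -0.001, 0.0]]
force: [-3.9, 0.2, 2.8]
finger_gap: -0.004
```

>>> jog_arm(
  targets=[
    {"x":0,"y":1,"z":0,"wx":0,"wy":0,"wz":0,"fingers":1},
    {"x":0,"y":0,"z":0,"wx":0,"wy":0,"wz":0,"fingers":1},
  ],
)

```text
clock: 26.32
eef_pos: [0.5232, 0.1512, 0.0228]
ee_rot: [[-0.003, 0.994, -0.11], [-0.0, -0.11, -0.994], [-1.0, -0.003, 0.0]]
force: [-5.9, 0.8, 5.3]
finger_gap: -0.002
```

>>> jog_arm(
  targets=[
    {"x":0,"y":0.5,"z":0,"wx":0,"wy":0,"wz":0,"fingers":1},
    {"x":0,"y":0,"z":0,"wx":0,"wy":0,"wz":0,"fingers":1},
  ],
)

```text
clock: 26.58
eef_pos: [0.5232, 0.1512, 0.0228]
ee_rot: [[-0.004, 0.994, -0.11], [0.0, -0.11, -0.994], [-1.0, -0.004, 0.0]]
force: [-7.5, 0.4, 5.6]
finger_gap: -0.003
```

Stopped, 0.3 mm from where the first pusher stopped. I'll retract and look.

>>> jog_arm(
  targets=[
    {"x":0,"y":-20,"z":0,"wx":0,"wy":0,"wz":0,"fingers":1},
    {"x":-55,"y":0,"z":0,"wx":0,"wy":0,"wz":0,"fingers":1},
    {"x":-55,"y":0,"z":0,"wx":0,"wy":0,"wz":0,"fingers":1},
    {"x":-50,"y":-30,"z":0,"wx":0,"wy":0,"wz":0,"fingers":1},
    {"x":0,"y":-20,"z":55,"wx":0,"wy":0,"wz":0,"fingers":1},
    {"x":0,"y":-10,"z":55,"wx":0,"wy":0,"wz":0,"fingers":1},
    {"x":0,"y":0,"z":55,"wx":0,"wy":0,"wz":0,"fingers":1},
    {"x":0,"y":0,"z":55,"wx":0,"wy":0,"wz":0,"fingers":1},
    {"x":0,"y":0,"z":55,"wx":0,"wy":0,"wz":0,"fingers":1},
    {"x":0,"y":0,"z":50,"wx":0,"wy":0,"wz":0,"fingers":1},
    {"x":0,"y":0,"z":0,"wx":0,"wy":0,"wz":0,"fingers":1},
    {"x":0,"y":0,"z":0,"wx":0,"wy":0,"wz":0,"fingers":1},
  ],
)

```text
clock: 28.08
eef_pos: [0.41, -0.1633, 0.1828]
ee_rot: [[0.001, 0.994, -0.111], [-0.0, -0.111, -0.994], [-1.0, 0.001, 0.0]]
force: [0.4, -0.4, -0.1]
finger_gap: 0.002
```

```bash
python3 - <<'E'
from h import *
s=state();print(s['clock'],s['eef_pos'],s['force']);packs()
im,d=imaging.camera('top');cv2.imwrite('pics/t3.png',im)
E
```

```text
28.075 [ 0.40998391 -0.16330718  0.18281231] [ 0.41373113 -0.36399421 -0.12695758]
n,px,bay x,charger y 169 [301.3 217.9] -12.3 -121.3
n,px,bay x,charger y 170 [277.4 215.5] -12.3 -41.8
n,px,bay x,charger y 172 [252.7 213.1] -12.7 40.2
n,px,bay x,charger y 166 [229.2 210.6] -12.6 118.8
```

View pics/t3.png

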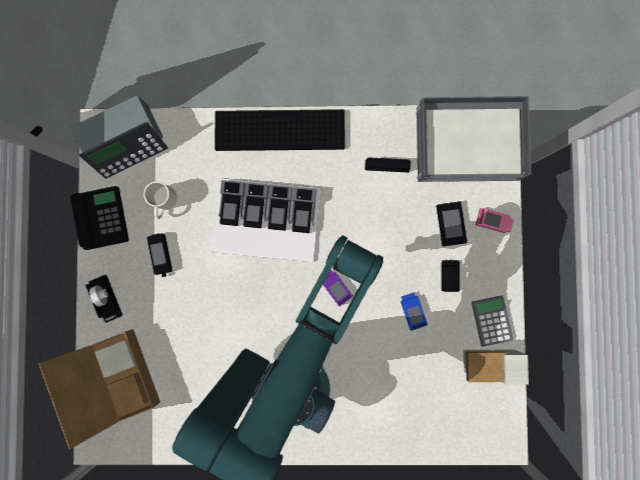

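All four bays are filled (packs at x 229–301, y about 214), their labels agree within 0.4 mm along the bays, and the other things on the desk are where they were. Handing in.

```bash
python3 -c "
from cell import arm
print(arm.finish_job())"
```

```text
the job is handed in; nothing more can be done
None
```

Both empty bays (the two on the left) now hold a spare pack, and I handed the job in at about 28 s of the 72 s allowed. I laid each spare flat on the deck in line with its bay and pushed it in with the shut fingers. I stopped when it no longer moved at about 9 N on the wrist sensor.

- **Fully home:** the last top view puts the two new packs' labels at -12.6 and -12.7 mm along the bay. The packs that were already charging read -12.3 mm, so all four agree within 0.4 mm.
- **Nothing else disturbed:** the charging packs and, by eye, the other things in that view had not moved. The gripper was empty, clear of everything and showing no contact force.

No check failed. The only odd readings were label positions taken during the first push, when the arm partly hid the packs; I ignored those and measured again with the view clear.

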